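# Pull the worn button cap in the parts store

## Robot

A 7-joint arm with a two-finger parallel gripper is mounted at the origin on the work surface. World frame = base frame: x ahead of the robot, y to its left, z up, the work surface at z = 0. Lengths are in m, angles in rad, forces in N, time in s.
With the tool pointing down it reaches from about 0.425 to 0.875 m from the base axis. Payload 4.7 kg.
Tool frame: the origin (TCP) lies midway between the tips of the shut fingers; the grasp point (between the pads) lies 19 mm behind it; z points along the fingers, y is the direction in which the jaws open and shut (so a half turn about z gives the same grasp; the last joint's range is limited). The gripper opens to 85 mm and grips with 20 to 120 N. Pads are 22 mm wide; open, the fingers measure 114 mm over their backs; the gripper's body (76 mm by 85 mm) begins 54 mm behind the grasp point. The pads swing forward as they close: fully open they stand 13 mm farther back than shut.
Start: joints at [1.223, 0.321, -0.07, 1.45, 0.023, 1.371, -0.057], TCP at [0.23, -0.608, 0.231] pointing down, gripper open.
Joint ranges: [-2.86, 2.86], [-0.3, 2.09], [-1.38, 1.24], [0.06, 2.45], [-1.56, 4.7], [0.09, 2.05], [-2.69, 2.69]. Speed limits (rad/s): [2.57, 2.57, 3.14, 3.14, 3.14, 3.14, 3.14].

## Interface

Orientations are given as a unit quaternion [w, x, y, z].
In Python, from plant import ctrl gives the robot as it stands. The module is installed in compiled form; this text tells all that it offers.
- The arm moves only by the tool move_arm, never from a script. Its argument "motion" is one flat list of numbers, 7 for each row, row after row: the shift along the tool's x, y, z as a fraction of full scale, then the turn, a rotation vector about the tool's x, y, z as a fraction of full scale, then the gripper's target within -1 to 1 (shut at 1, half-way at 0, fully open at -1). In form: [dx, dy, dz, ax, ay, az, fingers, dx, dy, dz, ax, ay, az, fingers, ...]. A call has 1 to 10 rows; each row shifts and turns the commanded pose from where the row before left it, along the tool's axes as they then stand; what a row does not reach is not made up. Full scale, the value 1, is 20 mm for a shift and 0.15 rad for a turn. A row lasts 1/8 s, in which the tool goes at most 62.5 mm and 10.7 degrees, less where a joint would pass 70% of its speed; a pose out of reach is approached as far as the arm can. A call with a number of a shift or a turn outside -1 to 1 is refused whole. A call with a gripper value outside its range is refused whole. The fingers move at their own pace and stop on an object; "grip_force" is the grip in N (left out, the last holds). Time passes only in rows, so rows that do not move let the fingers close. It gives the time, the measured TCP pose, the force and the opening at its end, in the units of the state.
- ctrl.sense(): the state, without advancing time (a new reading comes with each control period).
- ctrl.grab_frame(name): name is "scene" or "top" or "wrist"; returns a dict with "image" (480x640x3 uint8, red, green, blue), "vertical_fov" (degrees; the focal length in pixels is half the picture's height over the tangent of half this angle, whatever the lens; pixels are square), "cx", "cy" (the principal point, pixels), "k1" (the pictures are not rectified: a ray, as slopes to the right and down, at radius r is drawn at 1 + k1 r^2 times it, then the intrinsics apply), "eye" and "rotation" of the camera in the world. Camera axes: x right, y up, looking along -z (the intrinsics and any distortion apply to the point x, -y, -z); pixel columns grow to the right and rows downward; lengths in m; the calibration is good to about 2 mm. A picture is of the moment at which its call begins. There is no depth.
- ctrl.close_job(): hands the job in, once; it reports no verdict.
The state is a dict: "t": time; "joint_pos": joint angles; "joint_velocities": joint speeds; "joint_torque": joint torques, N m; "tool_pos": TCP position; "orientation": TCP orientation; "contact_force": force on the tool from outside, world axes, zero at the start; "torque": the same for the moment, N m; "opening": opening from 0.0 (shut) to 1.0 (fully open).
Only numpy, scipy, OpenCV 4.12 (cv2) and the standard library are available. Lean on these libraries where they do the work, as an engineer would, in place of code of your own. Each camera call takes 0.05 s, during which the arm holds its last target. There are 200 camera calls.

## Task

The orange cap on the push-button box is worn: take the green-handled puller, slide its fork under the cap's brim until it bears on the neck, and pull gently straight up until the cap pops off its stem. Carry the cap on the puller to the green tray, set it down gently on its neck, draw the puller back clear of it and leave the puller standing upright in the tray too. Never touch the cap with the gripper, do not press or shove hard on the box or the cap, and leave the green lamp and the two cartons alone.

Things in the scene. Friction and masses are not known exactly. Their poses are not given: they have to be found in the camera images.
- grip (a point): Centre of the puller's handle, an upright green bar with a black band, 22 mm (puller x) by 26 mm (puller y), 60 mm tall (30 mm above and below this point); 76 mm straight above the puller's origin. Axes: x the way the fork opens (at the start roughly away from the robot), z up
- cap_mid (a point): Middle of the orange mushroom-shaped button cap, 11 mm above its underside. The cap is 22 mm high, with a small white disc on top: a round hollow neck 26 mm across from 0 to 8 mm height, above it a brim 43 mm across. At the start the neck stands on the box's plate, leaving an 8 mm gap between plate and brim all round
- socket (a point): Point in the flat top plate of the push-button box, on the axis of the black stem (15 mm tall, 14 mm across, hidden in the cap at first) that carries the cap; 35 mm from the box's centre towards its +y. Axes: x roughly away from the robot, y away from the lamp, z up
- lamp: Green pilot lamp fixed on the box's top plate beside the cap, 80 mm from the cap's axis, 32 mm across and 21 mm high; origin in the plate under its centre; not to be touched
- tray_mid (a point): Centre of the inner floor of the fixed low green sheet-metal tray, 190 mm (its x) by 130 mm (its y) outside, 12 mm high, walls 3 mm; the floor lies 3 mm above the table. x axis along the long side, roughly away from the robot, z up
- puller: The loose puller, 230 to 300 g, a steel C frame standing by itself on its fork. Origin straight below the handle, level with the fork's underside; axes as point grip. Bridge underside 36 mm up, back post and clamp at x -53 to -35 mm. Fork 5 mm thick, 48 mm wide, reaching back to x = e - 60 mm; slot open to +x, 31 mm wide, 20 mm deep, tine tips at x = e + 6.5 mm; e: see cap
- cap: The cap, 45 g; origin at the centre of its underside, z up. Sprung balls in the stem hold it on: an upward pull of 8 to 15 N frees it, clear after rising 16 mm. The fork's reach e is clamped stiffly anywhere from -9 to +11 mm, different each time and not reported: a fully hooked cap's axis comes to puller x = e (to 1.5 mm), which must be felt or seen; hooked 4 mm short, it tips
- station: The push-button box, fixed, grey with a bright metal lid, 120 mm (x) by 170 mm (y), 60 mm high; origin at the centre of its underside, axes as point socket
- tray: The tray; origin at the centre of its underside on the table
- carton_a: White carton with an orange band, 90 x 60 x 35 mm, loose, beyond the puller; origin at the centre of its underside
- carton_b: White carton with an orange band, 70 x 55 x 30 mm, loose, on the robot's side of the puller; origin at the centre of its underside
Things that resemble listed ones, but are neither listed nor needed, are in the scene too. What is shaped like the puller but pink is not meant. Of the things that look like the tray, the larger one is meant.

How it is judged:
On the way, in this order (a step that is already met when the one before it is completed fails the run):
1. the fork is under the brim of the cap, which is still on its stem (cap's axis within the fork's reach, 5 mm sideways) (x of cap_mid in the frame of puller between -0.012 and 0.016 m and y of cap_mid in the frame of puller between -0.005 and 0.005 m and z of puller in the frame of cap below 0.0045 m and distance between cap and socket below 0.006 m), for 0.1 s.
2. the cap is off, carried by the puller, more than 20 mm above the plate (z of cap in the frame of socket above 0.02 m and contact force between cap and puller above 0.1 N and angle between cap's own z axis and vertical below 0.35 rad), for 0.2 s.
At the end, for the whole second after the job is handed in: Cap standing upright (within 7 degrees) on its neck on the tray floor (within 3 mm), puller standing upright (within 7 degrees) on its fork on the tray floor, drawn back off the cap (handle axis at least 19 mm from the cap's axis, no contact), both at rest (angle between each of cap, puller's own z axis and vertical below 0.12 rad and z of cap in the frame of tray_mid between -0.003 and 0.003 m and x of cap in the frame of tray_mid between -0.092 and 0.092 m and y of cap in the frame of tray_mid between -0.062 and 0.062 m and z of puller in the frame of tray_mid between -0.003 and 0.003 m and x of puller in the frame of tray_mid between -0.092 and 0.092 m and y of puller in the frame of tray_mid between -0.062 and 0.062 m and horizontal distance between puller and cap_mid above 0.019 m and contact force between cap and puller below 0.05 N and linear speed of each of cap, puller below 0.02 m/s); the robot touches nothing.
It fails at once if the gripper or arm touched the cap (contact force between any of the fingers, the arm and cap above 0.5 N).
It fails at once if the cap, still right down on the plate, was shoved against its stem with more than 15 N, or it was pulled with more than 30 N, or the puller pressed on the box with more than 30 N (contact force between puller and station above 30 N or contact force between puller and cap above 30 N or (contact force between cap and station above 15 N and z of cap in the frame of socket below 0.0008 m)).
It fails at once if the cap was prised askew (over 9 degrees) on its stem instead of being pulled straight (angle between cap's own z axis and vertical above 0.15 rad and distance between cap and socket below 0.008 m).
It fails at once if the cap struck the tray with more than 15 N (contact force between cap and tray above 15 N).
It fails at once if the lamp was touched or a carton moved more than 15 mm (contact force between lamp and anything else above 1 N or distance of any of carton_a, carton_b from where it was at the start of the episode above 0.015 m).
It also fails if it takes over 67 s, if anything falls off the work surface, if the arm or the gripper's body presses on something with over 40 N, if the wrist force passes 120 N, or if a joint passes its speed limit or range.

## Working session

There is one attempt and no reset: what is moved stays moved. The work goes in short steps, Python scripts to look and compute and a tool call to move; the robot and the scene stay as the last step left them, time stands still between calls to the robot, and variables do not carry over. Pictures are saved under pics/ and viewed, about 8 in all and at most 12, crops included, and the job is handed in when it is done.

Besides the shell and the picture viewer there is one more tool, called after "Emit:" by a JSON object that holds its "op" and its "data", one argument or row to a line. move_arm: Moves the arm, as the interface text tells. Its arguments: {"type":"object","properties":{"motion":{"type":"array","items":{"type":"number","minimum":-1,"maximum":1}},"grip_force":{"type":"number"}},"required":["motion"]}

```bash
mkdir -p pics; cat > h.py <<'E'
import numpy as np, cv2
from plant import ctrl
from scipy.spatial.transform import Rotation as R
def frame(n):
    f=ctrl.grab_frame(n); f["bgr"]=f["image"][:,:,::-1].copy(); return f
def ray(f,u,v):
    F=240/np.tan(np.radians(f["vertical_fov"])/2)
    d=np.array([(u-f["cx"])/F,(v-f["cy"])/F]); p=d.copy()
    for _ in range(20): p=d/(1+f["k1"]*(p@p))
    r=np.array(f["rotation"]); r=r if r.shape==(3,3) else R.from_quat(np.roll(r,-1)).as_matrix()
    return np.array(f["eye"]), r@np.array([p[0],-p[1],-1])
def hit(f,u,v,z):
    e,d=ray(f,u,v); return e+d*(z-e[2])/d[2]
def proj(f,P):
    F=240/np.tan(np.radians(f["vertical_fov"])/2)
    r=np.array(f["rotation"]); q=r.T@(np.array(P)-np.array(f["eye"])); p=np.array([q[0],-q[1]])/-q[2]
    p=p*(1+f["k1"]*(p@p)); return p*F+[f["cx"],f["cy"]]
E
python3 - <<'E'
from h import *
import pickle
s=ctrl.sense();print({k:np.round(v,3) for k,v in s.items()})
for n in["scene","top","wrist"]:
    f=frame(n);pickle.dump(f,open(n+".pkl","wb"));cv2.imwrite(f"pics/{n}0.png",f["bgr"]);print(n,f["vertical_fov"],f["k1"],np.round(f["eye"],3),np.shape(f["rotation"]))
E
```

```text
{'t': np.float64(0.0), 'joint_pos': array([ 1.223,  0.322, -0.07 ,  1.452,  0.023,  1.371, -0.057]), 'joint_velocities': array([0.001, 0.001, 0.   , 0.   , 0.001, 0.001, 0.001]), 'joint_torque': array([ 1.0000e-03, -4.9358e+01, -3.8200e-01, -3.1433e+01,  1.3000e-02,
        1.1000e-02, -0.0000e+00]), 'tool_pos': array([ 0.23 , -0.607,  0.23 ]), 'orientation': array([-0.001,  0.984,  0.18 , -0.   ]), 'contact_force': array([-0.089, -0.125, -0.092]), 'torque': array([-0.051, -0.019, -0.044]), 'opening': np.float64(1.001)}
scene 48.84470542554163 -0.1427350305448847 [1.062 0.226 0.775] (4,)
top 55.185883605375295 -0.08465040791297922 [0.452 0.01  0.975] (4,)
wrist 68.54296739641923 0.0053226455736358775 [ 0.295 -0.583  0.374] (4,)
```

View pics/top0.png

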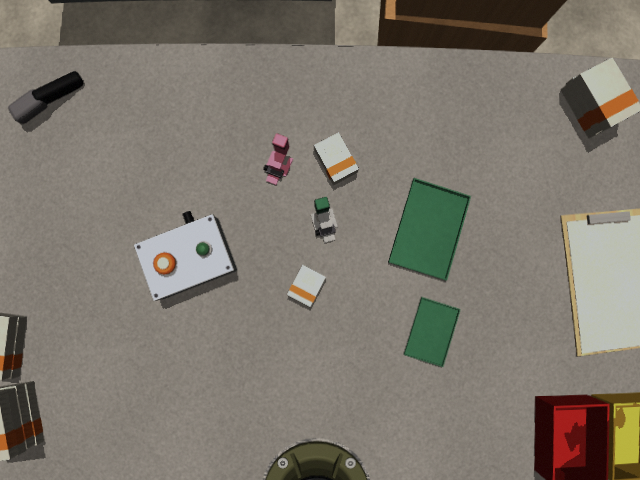

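View pics/scene0.png

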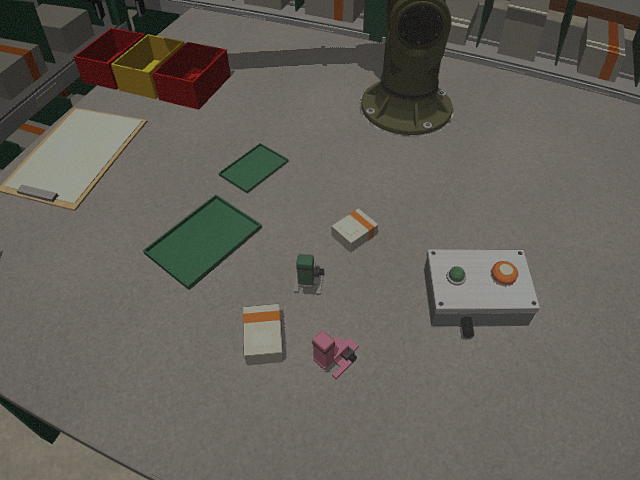

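The top view shows:
- Station at (185,258) with the cap at (164,263) and the lamp at (203,249).
- Puller candidates: green-handled at (322,205), pink at (280,145). The green one is meant.
- Trays: larger at (430,230), smaller at (432,332). The larger one is meant.
- Cartons at (336,158) and (307,286).

Next I'll measure and confirm in a crop.

```bash
cat > m.py <<'E'
from h import *
import pickle
F={n:pickle.load(open(n+".pkl","rb")) for n in["scene","top"]}
def comps(f,lo,hi,amin=25):
    m=cv2.inRange(cv2.cvtColor(f["bgr"],cv2.COLOR_BGR2HSV),lo,hi)
    return [c for c in cv2.findContours(m,0,1)[0] if cv2.contourArea(c)>amin]
for n in F:
    f=F[n];print(n)
    for nm,lo,hi in[("green",(65,80,25),(90,255,255)),("orange",(4,150,120),(16,255,255))]:
        for c in comps(f,lo,hi):
            (u,v),(w,h),a=cv2.minAreaRect(c)
            print(nm,round(u),round(v),round(w),round(h),round(a),"z0",hit(f,u,v,0)[:2].round(3),"z.08",hit(f,u,v,.08)[:2].round(3))
f=F["top"]
for c in comps(f,(65,80,25),(90,255,255)):
    if 4000<cv2.contourArea(c):
        b=cv2.boxPoints(cv2.minAreaRect(c));print("tray",[hit(f,*p,.012)[:2].round(4).tolist() for p in b])
m=cv2.inRange(f["bgr"][190:320,110:260],(170,170,170),(255,255,255))
c=max(cv2.findContours(m,0,1)[0],key=cv2.contourArea)+[110,190]
b=cv2.boxPoints(cv2.minAreaRect(c));print("lid",[hit(f,*p,.06)[:2].round(4).tolist() for p in b],b.mean(0), hit(f,*b.mean(0),.06))
a=cv2.resize(f["bgr"][185:255,290:360],(480,480),interpolation=2)
s=cv2.resize(F["scene"]["bgr"][245:300,280:335],(300,300),interpolation=2)
o=np.zeros((480,780,3),np.uint8);o[:,:480]=a;o[:300,480:]=s;cv2.imwrite("pics/p1.png",o)
E
python3 m.py
```

```text
scene
green 38 431 38 13 19 z0 [ 0.993 -0.287] z.08 [ 1.    -0.234]
green 11 409 32 9 31 z0 [ 0.984 -0.354] z.08 [ 0.992 -0.294]
green 305 260 15 10 5 z0 [ 0.525 -0.039] z.08 [ 0.581 -0.011]
green 203 239 56 109 52 z0 [ 0.554 -0.241] z.08 [ 0.607 -0.193]
green 253 166 33 63 52 z0 [ 0.334 -0.246] z.08 [ 0.409 -0.198]
green 6 152 19 27 45 z0 [ 0.504 -0.837] z.08 [ 0.561 -0.728]
green 53 111 18 39 49 z0 [ 0.332 -0.839] z.08 [ 0.407 -0.729]
green 82 85 17 9 32 z0 [ 0.209 -0.841] z.08 [ 0.297 -0.731]
green 46 52 24 9 68 z0 [ 0.101 -1.085] z.08 [ 0.2  -0.95]
green 151 20 19 36 72 z0 [-0.161 -0.875] z.08 [-0.035 -0.761]
green 379 16 18 13 41 z0 [-0.426 -0.209] z.08 [-0.272 -0.164]
green 93 14 27 9 61 z0 [-0.143 -1.105] z.08 [-0.018 -0.967]
green 114 12 17 25 11 z0 [-0.176 -1.039] z.08 [-0.048 -0.909]
green 23 21 50 35 56 z0 [-0.036 -1.333] z.08 [ 0.078 -1.172]
orange 261 316 9 37 85 z0 [ 0.666 -0.059] z.08 [ 0.707 -0.029]
orange 505 271 25 19 27 z0 [0.412 0.313] z.08 [0.479 0.304]
orange 361 220 27 5 39 z0 [0.393 0.025] z.08 [0.462 0.046]
top
green 432 332 41 60 17 z0 [ 0.339 -0.242] z.08 [ 0.349 -0.222]
green 322 203 11 13 76 z0 [ 0.612 -0.006] z.08 [ 0.598 -0.004]
green 430 229 61 89 17 z0 [ 0.559 -0.239] z.08 [ 0.551 -0.219]
orange 4 442 7 15 0 z0 [0.088 0.679] z.08 [0.117 0.624]
orange 2 363 14 3 90 z0 [0.258 0.685] z.08 [0.274 0.63 ]
orange 302 293 27 6 27 z0 [0.42  0.034] z.08 [0.423 0.032]
orange 164 263 20 20 90 z0 [0.48  0.329] z.08 [0.477 0.303]
orange 341 166 8 28 62 z0 [ 0.694 -0.047] z.08 [ 0.674 -0.042]
orange 619 103 14 37 62 z0 [ 0.859 -0.695] z.08 [ 0.825 -0.637]
tray [[0.4859, -0.1455], [0.6684, -0.2016], [0.6321, -0.3294], [0.4494, -0.2707]]
lid [[0.5138, 0.3755], [0.5779, 0.2162], [0.4679, 0.1702], [0.4043, 0.3277]] [182.61513 256.8575 ] [0.49076436 0.27192903 0.06      ]
```

View pics/p1.png

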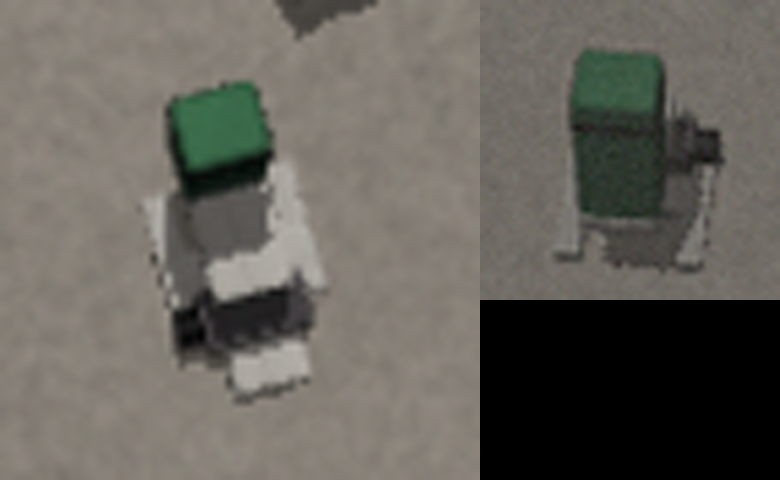

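```bash
cat >> h.py <<'E'
def go(x,y,z,yaw_deg=None):
    s=ctrl.sense(); q=R.from_quat(np.roll(s["orientation"],-1)); M=q.as_matrix()
    yaw=np.degrees(np.arctan2(M[1,0],M[0,0]))
    d=np.array([x,y,z])-s["tool_pos"]
    print("t",round(s["t"],2),"tcp",np.round(s["tool_pos"],4),"yaw",round(yaw,2),"tilt",np.round(M[:2,2],4),"F",np.round(s["contact_force"],1),"T",np.round(s["torque"],2),"open",round(float(s["opening"]),3))
    print("shift units in tool axes", np.round(M.T@d/.02,2), "dist",np.round(np.linalg.norm(d),4))
    if yaw_deg is not None:
        # tool z is down: yaw increase = negative turn about tool z
        print("turn units az",round(-np.radians(yaw_deg-yaw)/.15,2), "shift after turn", np.round((R.from_euler('z',yaw_deg,degrees=True)*R.from_euler('x',180,degrees=True)).as_matrix().T@d/.02,2))
E
python3 - <<'E'
from h import *
import pickle
f=pickle.load(open("top.pkl","rb"));g=pickle.load(open("scene.pkl","rb"))
p=hit(f,321.8,203.2,.106);print(p)
k=300/55
print("scene",hit(g,280+(618-480)/k,245+70/k,.106))
for c in [(150,200),(325,288),(285,160),(235,400),(310,378)]:
    print(c,hit(f,290+c[0]/6.857,185+c[1]/6.857,.005).round(4))
go(p[0],p[1],.25,14)
E
```

```text
[ 0.59431174 -0.00446044  0.106     ]
scene [ 0.59502271 -0.00314372  0.106     ]
(150, 200) [0.587  0.0148 0.005 ]
(325, 288) [ 0.5601 -0.0397  0.005 ]
(285, 160) [ 0.6   -0.027  0.005]
(235, 400) [ 0.525  -0.0121  0.005 ]
(310, 378) [ 0.532  -0.0353  0.005 ]
t 0.15 tcp [ 0.2299 -0.6076  0.2305] yaw 20.73 tilt [-0.0006  0.0013] F [-0.3  0.  -0.5] T [-0.02 -0.02 -0.  ] open 0.998
shift units in tool axes [ 27.72 -21.75  -0.95] dist 0.7049
turn units az 0.78 shift after turn [ 24.98 -24.85  -0.98]
```

Emit:
{"op": "move_arm", "data": {
  "motion": [1,-0.87,-0.1,0,0,0.43,-1,1,-0.87,0,0,0,0,-1,1,-0.87,0,0,0,0,-1,1,-0.87,0,0,0,0,-1,1,-0.87,0,0,0,0,-1,1,-0.87,0,0,0,0,-1,1,-0.87,0,0,0,0,-1,1,-0.87,0,0,0,0,-1,1,-0.87,0,0,0,0,-1,1,-0.87,0,0,0,0,-1],
  "grip_force": 80
}}

```text
t: 1.4
tool_pos: [0.3691, -0.3812, 0.2331]
orientation: [-0.0, 0.989, 0.148, -0.0]
contact_force: [-0.0, -0.9, 0.6]
opening: 0.997
```

Emit:
{"op": "move_arm", "data": {
  "motion": [1,-0.87,-0.1,0,0,0,-1,1,-0.87,0,0,0,0,-1,1,-0.87,0,0,0,0,-1,1,-0.87,0,0,0,0,-1,1,-0.87,0,0,0,0,-1,1,-0.87,0,0,0,0,-1,1,-0.87,0,0,0,0,-1,1,-0.87,0,0,0,0,-1,1,-0.87,0,0,0,0,-1,0,0,0,0,0,0,-1]
}}

```text
t: 2.65
tool_pos: [0.4959, -0.1772, 0.2352]
orientation: [-0.0, 0.989, 0.15, 0.0]
contact_force: [-0.9, 0.3, -0.2]
opening: 0.997
```

```bash
python3 -c "
from h import *
go(.5945,-.004,.25,17)"
```

```text
t 2.65 tcp [ 0.4959 -0.1772  0.2352] yaw 17.29 tilt [0.0001 0.0008] F [-0.9  0.3 -0.2] T [-0.02  0.05 -0.  ] open 0.997
shift units in tool axes [ 7.28 -6.81 -0.73] dist 0.1999
turn units az 0.03 shift after turn [ 7.25 -6.84 -0.74]
```

Emit:
{"op": "move_arm", "data": {
  "motion": [1,-0.97,-0.1,0,0,0,-1,1,-0.97,-0.1,0,0,0,-1,1,-0.97,-0.1,0,0,0,-1,1,-0.97,-0.1,0,0,0,-1,1,-0.97,-0.1,0,0,0,-1,1,-0.97,0,0,0,0,-1,1,-0.97,0,0,0,0,-1,0.2,0,0,0,0,0,-1,0,0,0,0,0,0,-1]
}}

```text
t: 3.78
tool_pos: [0.5927, -0.0096, 0.2449]
orientation: [0.001, 0.989, 0.147, -0.001]
contact_force: [0.1, -0.6, -0.3]
opening: 1.002
```

```bash
python3 - <<'E'
from h import *
import pickle
go(.5945,-.004,.25,17)
f=frame("wrist");pickle.dump(f,open("w1.pkl","wb"))
c=proj(f,[.575,-.01,.03]).round().astype(int);print(c)
x0,y0=max(0,c[0]-130),max(0,c[1]-120);print(x0,y0)
cv2.imwrite("pics/w1.png",cv2.resize(f["bgr"][y0:y0+240,x0:x0+260],None,fx=2.5,fy=2.5,interpolation=2))
E
```

```text
t 3.77 tcp [ 0.5927 -0.0096  0.2449] yaw 16.94 tilt [-0.0009 -0.0012] F [ 0.1 -0.6 -0.3] T [-0.04 -0.03  0.05] open 1.002
shift units in tool axes [ 0.17 -0.24 -0.25] dist 0.0078
turn units az -0.01 shift after turn [ 0.17 -0.24 -0.25]Traceback (most recent call last):
  File "<stdin>", line 5, in <module>
  File "h.py", line 16, in proj
    r=np.array(f["rotation"]); q=r.T@(np.array(P)-np.array(f["eye"])); p=np.array([q[0],-q[1]])/-q[2]
                                 ~~~^^~~~~~~~~~~~~~~~~~~~~~~~~~~~~~~~
ValueError: matmul: Input operand 1 has a mismatch in its core dimension 0, with gufunc signature (n?,k),(k,m?)->(n?,m?) (size 3 is different from 4)
```

```bash
sed -i 's/r=np.array(f\["rotation"\]); q=r.T/r=R.from_quat(np.roll(f["rotation"],-1)).as_matrix(); q=r.T/' h.py; python3 - <<'E'
from h import *
import pickle
f=pickle.load(open("w1.pkl","rb"))
print(np.round(f["eye"],3),np.round(f["rotation"],3))
c=proj(f,[.575,-.01,.03]).round().astype(int);print(c)
x0,y0=max(0,c[0]-130),max(0,c[1]-120);print(x0,y0)
cv2.imwrite("pics/w1.png",cv2.resize(f["bgr"][y0:y0+240,x0:x0+260],None,fx=2.5,fy=2.5,interpolation=2))
E
```

```text
[0.659 0.011 0.388] [ 0.795 -0.111  0.081 -0.59 ]
[317 228]
187 108
```

View pics/w1.png

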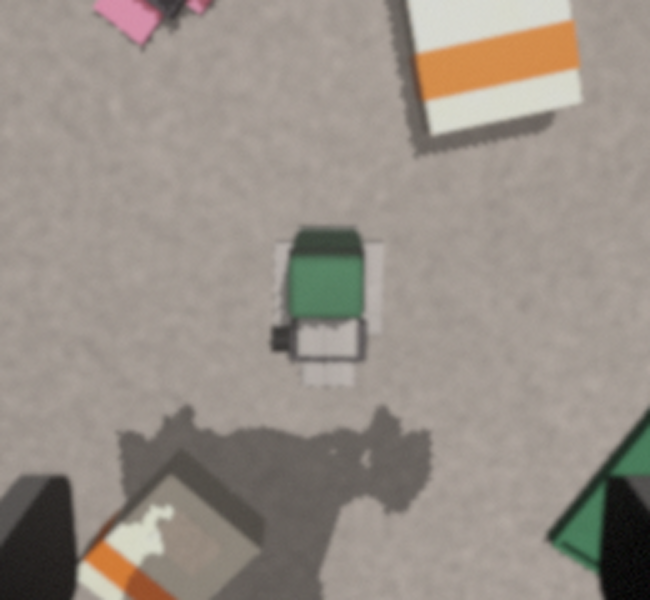

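The puller is seen from above, aligned with the tool (edges parallel to the picture). The handle top is at crop (327,286), the tine tips at row 240, the fork tail at row 385.

```bash
python3 - <<'E'
from h import *
import pickle
f=pickle.load(open("w1.pkl","rb"))
P=lambda u,v,z: hit(f,187+u/2.5,108+v/2.5,z)
h=P(327,286,.106);print("handle",h)
x=np.array([np.cos(np.radians(17)),np.sin(np.radians(17)),0]);y=np.array([-x[1],x[0],0])
for nm,p in dict(tl=P(276,241,.005),tr=P(383,241,.005),tail=P(329,385,.003),tailL=P(304,385,.003),tailR=P(355,385,.003),c1=P(290,253,.106),c2=P(363,253,.106),c3=P(290,318,.106),c4=P(363,318,.106)).items():
    d=p-h;print(nm,p.round(4),"rel",round(d@x*1e3,1),round(d@y*1e3,1))
go(h[0],h[1],.062,17)
E
```

```text
handle [ 0.59735455 -0.00529065  0.106     ]
tl [0.5881 0.0163 0.005 ] rel -2.5 23.3
tr [ 0.6018 -0.0287  0.005 ] rel -2.6 -23.7
tail [ 0.5302 -0.0254  0.003 ] rel -70.1 0.4
tailL [ 0.5269 -0.0144  0.003 ] rel -70.1 11.9
tailR [ 0.5337 -0.0369  0.003 ] rel -70.1 -11.6
c1 [0.6044 0.0094 0.106 ] rel 11.0 12.0
c2 [ 0.6112 -0.0133  0.106 ] rel 10.9 -11.7
c3 [0.5834 0.0033 0.106 ] rel -10.8 12.3
c4 [ 0.5904 -0.0198  0.106 ] rel -10.9 -11.9
t 3.83 tcp [ 0.5926 -0.0099  0.245 ] yaw 16.9 tilt [-0.0009 -0.0013] F [ 0.4 -1.   0.4] T [-0.04  0.   -0.  ] open 1.0
shift units in tool axes [ 0.31 -0.16  9.15] dist 0.1831
turn units az -0.01 shift after turn [ 0.3  -0.15  9.15]
```

Emit:
{"op": "move_arm", "data": {
  "motion": [0.3,-0.15,1,0,0,0,-1,0,0,1,0,0,0,-1,0,0,1,0,0,0,-1,0,0,1,0,0,0,-1,0,0,1,0,0,0,-1,0,0,1,0,0,0,-1,0,0,1,0,0,0,-1,0,0,1,0,0,0,-1,0,0,1,0,0,0,-1,0,0,0.4,0,0,0,-1]
}}

```text
t: 5.08
tool_pos: [0.5969, -0.0031, 0.0555]
orientation: [-0.0, 0.989, 0.148, -0.001]
contact_force: [-0.6, -0.1, -0.1]
opening: 0.996
```

Emit:
{"op": "move_arm", "data": {
  "motion": [0,0,0,0,0,0,-1,0,0,0,0,0,0,1,0,0,0,0,0,0,1,0,0,0,0,0,0,1,0,0,0,0,0,0,1,0,0,0,0,0,0,1,0,0,0,0,0,0,1,0,0,0,0,0,0,1],
  "grip_force": 80
}}

```text
t: 6.08
tool_pos: [0.5982, -0.0032, 0.0578]
orientation: [0.0, 0.989, 0.148, 0.0]
contact_force: [-0.0, -1.5, 4.4]
opening: 0.29
```

```bash
python3 -c "
from h import *
go(.5973,-.0053,.057,17)"
```

```text
t 6.08 tcp [ 0.5982 -0.0032  0.0578] yaw 17.03 tilt [ 0.0009 -0.0004] F [-0.  -1.5  4.4] T [-0.05  0.18  0.02] open 0.29
shift units in tool axes [-0.08  0.09  0.04] dist 0.0025
turn units az 0.0 shift after turn [-0.08  0.09  0.04]
```

Emit:
{"op": "move_arm", "data": {
  "motion": [0,0,-0.3,0,0,0,1,0,0,-1,0,0,0,1,0,0,-1,0,0,0,1,0,0,-1,0,0,0,1,0,0,-1,0,0,0,1,0,0,-1,0,0,0,1,0,0,-1,0,0,0,1,0,0,-1,0,0,0,1,0,0,0,0,0,0,1]
}}

```text
t: 7.2
tool_pos: [0.5991, -0.0029, 0.2055]
orientation: [0.0, 0.989, 0.148, 0.002]
contact_force: [-1.4, -0.3, -3.2]
opening: 0.292
```

```bash
python3 -c "
from h import *
go(.4439,.2899,.2,23)"
```

```text
t 7.2 tcp [ 0.5991 -0.0029  0.2055] yaw 17.04 tilt [ 0.0037 -0.0003] F [-1.4 -0.3 -3.2] T [ 0.09 -0.07  0.01] open 0.292
shift units in tool axes [ -3.13 -16.27   0.24] dist 0.3314
turn units az -0.69 shift after turn [ -1.42 -16.51   0.28]
```

Emit:
{"op": "move_arm", "data": {
  "motion": [0,0,0,0,0,-0.7,1,-0.1,-1,0,0,0,0,1,-0.1,-1,0,0,0,0,1,-0.1,-1,0,0,0,0,1,-0.1,-1,0,0,0,0,1,-0.1,-1,0,0,0,0,1,-0.1,-1,0,0,0,0,1,-0.1,-1,0,0,0,0,1,-0.1,-1,0,0,0,0,1,-0.1,-1,0,0,0,0,1]
}}

```text
t: 8.45
tool_pos: [0.5101, 0.1567, 0.2033]
orientation: [0.0, 0.98, 0.2, 0.0]
contact_force: [-0.3, -0.1, -2.5]
opening: 0.293
```

Emit:
{"op": "move_arm", "data": {
  "motion": [-0.1,-1,0,0,0,0,1,-0.1,-1,0,0,0,0,1,-0.1,-1,0,0,0,0,1,-0.1,-1,0,0,0,0,1,-0.1,-1,0,0,0,0,1,0,-1,0,0,0,0,1,0,-1,0,0,0,0,1,0,-0.5,0,0,0,0,1,0,0,0,0,0,0,1,0,0,0,0,0,0,1]
}}

```text
t: 9.7
tool_pos: [0.4433, 0.2888, 0.2032]
orientation: [0.0, 0.98, 0.199, -0.0]
contact_force: [-0.1, -0.6, -2.9]
opening: 0.294
```

```bash
python3 - <<'E'
from h import *
import pickle
go(.4439,.2899,.2,23)
f=frame("wrist");pickle.dump(f,open("w2.pkl","wb"))
print(proj(f,[.477,.304,.082]))
cv2.imwrite("pics/w2.png",f["bgr"])
E
```

```text
t 9.7 tcp [0.4433 0.2888 0.2032] yaw 22.98 tilt [ 0.0001 -0.0008] F [-0.1 -0.6 -2.9] T [ 0.05 -0.07 -0.01] open 0.294
shift units in tool axes [ 0.05 -0.04  0.16] dist 0.0034
turn units az -0.0 shift after turn [ 0.05 -0.04  0.16]
[319.92397303 186.87494842]
```

View pics/w2.png

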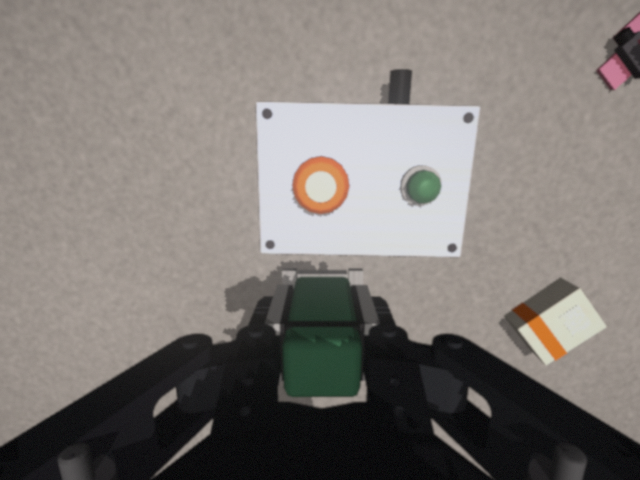

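```bash
python3 - <<'E'
from h import *
import pickle
f=pickle.load(open("w2.pkl","rb"))
hsv=cv2.cvtColor(f["bgr"],cv2.COLOR_BGR2HSV)
m=cv2.inRange(hsv[:240,:380],(4,150,120),(18,255,255))
c=max(cv2.findContours(m,0,1)[0],key=cv2.contourArea);(u,v),r=cv2.minEnclosingCircle(c);print(u,v,r)
cap=hit(f,u,v,.076);w=hit(f,320.5,186.5,.082)
g=cv2.cvtColor(f["bgr"],6);print(g[272:276,272:376:1].mean(0).astype(int).tolist())
print(g[258:290,287].tolist(),g[258:290,357].tolist())
t=np.array([.4433,.2888,0]);yaw=np.radians(22.98);x=np.array([np.cos(yaw),np.sin(yaw),0]);y=np.array([-x[1],x[0],0])
for n,p in dict(cap=cap,w=w,tipL=hit(f,287,269.5,.150),tipR=hit(f,357,269.5,.150),eL=hit(f,281,274,.15),eR=hit(f,364,274,.15)).items():
    print(n,p.round(4),"rel",((p-t)@x*1e3).round(1),((p-t)@y*1e3).round(1))
E
```

```text
320.5 184.0 26.19647216796875
[100, 99, 97, 96, 97, 98, 98, 99, 104, 120, 145, 155, 153, 151, 153, 157, 162, 166, 167, 167, 165, 160, 146, 124, 107, 111, 120, 120, 118, 115, 116, 117, 119, 119, 119, 119, 118, 118, 117, 118, 118, 118, 119, 119, 118, 118, 116, 115, 115, 115, 116, 116, 117, 117, 116, 117, 118, 120, 120, 120, 119, 119, 119, 119, 120, 121, 122, 121, 122, 122, 122, 123, 123, 124, 132, 138, 140, 153, 165, 168, 165, 163, 164, 167, 170, 170, 168, 167, 169, 169, 168, 161, 157, 155, 155, 156, 154, 153, 153, 154, 153, 153, 154, 153]
[157, 160, 156, 141, 122, 107, 103, 102, 102, 96, 91, 93, 116, 145, 161, 163, 160, 144, 125, 109, 109, 108, 107, 105, 105, 101, 94, 83, 78, 75, 72, 69] [162, 163, 164, 165, 163, 160, 157, 156, 154, 143, 116, 98, 117, 149, 166, 171, 172, 171, 171, 170, 170, 170, 170, 170, 169, 162, 141, 112, 89, 81, 77, 76]
cap [0.4785 0.3042 0.076 ] rel 38.4 0.4
w [0.4774 0.3037 0.082 ] rel 37.2 0.4
tipL [0.4322 0.3061 0.15  ] rel -3.5 20.2
tipR [0.4483 0.2678 0.15  ] rel -3.5 -21.3
eL [0.4282 0.3083 0.15  ] rel -6.3 23.9
eR [0.4474 0.2628 0.15  ] rel -6.4 -25.5
```

Emit:
{"op": "move_arm", "data": {
  "motion": [0,-0.06,0.8,0,0,0,1,0,0,0.8,0,0,0,1,0,0,0.8,0,0,0,1,0,0,0.8,0,0,0,1,0,0,0.6,0,0,0,1,0,0,0.2,0,0,0,1,0,0,0,0,0,0,1,0,0,0,0,0,0,1]
}}

```text
t: 10.75
tool_pos: [0.4428, 0.2911, 0.1239]
orientation: [-0.0, 0.98, 0.2, 0.001]
contact_force: [0.3, 0.6, -2.2]
opening: 0.296
```

Emit:
{"op": "move_arm", "data": {
  "motion": [0,0,0.05,0,0,0,1,0,0,0.05,0,0,0,1,0,0,0,0,0,0,1]
}}

```text
t: 11.12
tool_pos: [0.4424, 0.2907, 0.1213]
orientation: [0.0, 0.98, 0.2, -0.0]
contact_force: [0.4, 0.1, -2.7]
opening: 0.294
```

Emit:
{"op": "move_arm", "data": {
  "motion": [0,0,0.05,0,0,0,1,0,0,0.05,0,0,0,1,0,0,0,0,0,0,1]
}}

```text
t: 11.5
tool_pos: [0.4423, 0.2907, 0.1191]
orientation: [0.0, 0.98, 0.2, -0.0]
contact_force: [-0.5, -0.8, -2.7]
opening: 0.295
```

Emit:
{"op": "move_arm", "data": {
  "motion": [0,0,0.05,0,0,0,1,0,0,0,0,0,0,1]
}}

```text
t: 11.75
tool_pos: [0.4423, 0.2907, 0.1182]
orientation: [0.0, 0.98, 0.2, -0.0]
contact_force: [0.0, 0.1, -2.9]
opening: 0.292
```

Emit:
{"op": "move_arm", "data": {
  "motion": [0,0,0.05,0,0,0,1,0,0,0,0,0,0,1]
}}

```text
t: 12.0
tool_pos: [0.4426, 0.2909, 0.1178]
orientation: [0.0, 0.98, 0.2, 0.0]
contact_force: [-1.8, -1.0, 2.9]
opening: 0.29
```

Emit:
{"op": "move_arm", "data": {
  "motion": [0,0.05,-0.11,0,0,0,1,0.3,0,0,0,0,0,1,0.3,0,0,0,0,0,1,0.3,0,0,0,0,0,1,0.2,0,0,0,0,0,1,0,0,0,0,0,0,1]
}}

```text
t: 12.75
tool_pos: [0.4632, 0.2986, 0.1193]
orientation: [-0.0, 0.98, 0.2, -0.0]
contact_force: [-0.5, 0.5, -2.4]
opening: 0.293
```

```bash
python3 - <<'E'
from h import *
import pickle
go(.4433,.2888,.1192,23)
f=frame("wrist");pickle.dump(f,open("w3.pkl","wb"))
cv2.imwrite("pics/w3.png",cv2.resize(f["bgr"][140:340,200:440],None,fx=3,fy=3,interpolation=2))
E
```

```text
t 12.75 tcp [0.4632 0.2986 0.1193] yaw 23.05 tilt [-0.0004  0.0002] F [-0.5  0.5 -2.4] T [ 0.05 -0.07 -0.03] open 0.293
shift units in tool axes [-1.11  0.06  0.01] dist 0.0222
turn units az 0.01 shift after turn [-1.11  0.06  0.01]
```

View pics/w3.png

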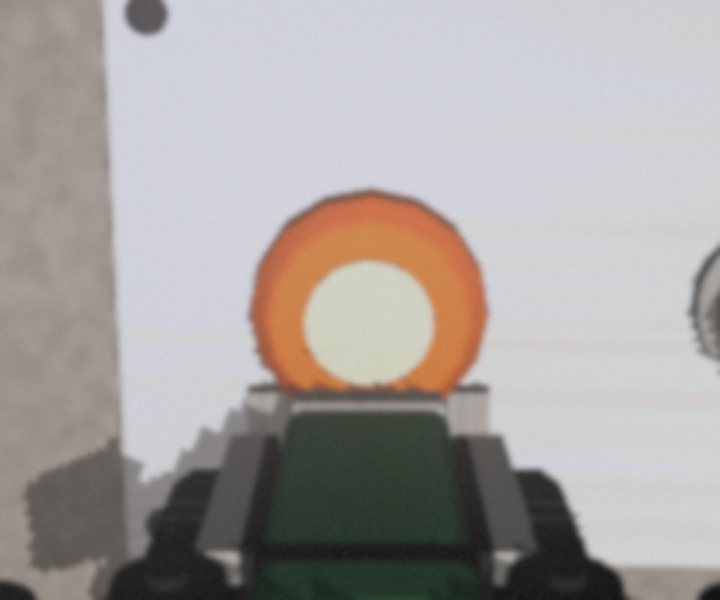

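Cap disc (369,322) and fork edges (248..489) share the same centreline in the crop, so I'll slide straight in.

Emit:
{"op": "move_arm", "data": {
  "motion": [0.2,0,0,0,0,0,1,0.25,0,0,0,0,0,1,0.25,0,0,0,0,0,1,0.2,0,0,0,0,0,1,0.1,0,0,0,0,0,1,0,0,0,0,0,0,1]
}}

```text
t: 13.55
tool_pos: [0.4814, 0.3063, 0.1194]
orientation: [-0.0, 0.98, 0.2, -0.0]
contact_force: [-0.1, 0.1, -2.3]
opening: 0.294
```

Emit:
{"op": "move_arm", "data": {
  "motion": [0.1,0,0,0,0,0,1,0,0,0,0,0,0,1]
}}

```text
t: 13.8
tool_pos: [0.4833, 0.3071, 0.1195]
orientation: [0.0, 0.98, 0.2, 0.0]
contact_force: [0.2, -0.1, -2.2]
opening: 0.298
```

```bash
python3 -c "
from h import *
go(.4433,.2888,.1192,23)"
```

```text
t 13.8 tcp [0.4833 0.3071 0.1195] yaw 23.05 tilt [ 0.0001 -0.0001] F [ 0.2 -0.1 -2.2] T [ 0.01 -0.11 -0.03] open 0.298
shift units in tool axes [-2.2   0.06  0.01] dist 0.044
turn units az 0.01 shift after turn [-2.2   0.06  0.02]
```

Emit:
{"op": "move_arm", "data": {
  "motion": [0.08,0,0,0,0,0,1,0,0,0,0,0,0,1]
}}

```text
t: 14.05
tool_pos: [0.4848, 0.3077, 0.1195]
orientation: [0.0, 0.98, 0.2, 0.0]
contact_force: [0.1, -0.5, -3.2]
opening: 0.296
```

Emit:
{"op": "move_arm", "data": {
  "motion": [0.06,0,0,0,0,0,1,0,0,0,0,0,0,1]
}}

```text
t: 14.3
tool_pos: [0.4859, 0.3082, 0.1194]
orientation: [0.0, 0.98, 0.2, -0.0]
contact_force: [-0.3, 0.7, -3.1]
opening: 0.29
```

Emit:
{"op": "move_arm", "data": {
  "motion": [0.05,0,0,0,0,0,1,0,0,0,0,0,0,1]
}}

```text
t: 14.55
tool_pos: [0.4868, 0.3086, 0.1195]
orientation: [0.0, 0.98, 0.2, -0.0]
contact_force: [-0.5, -0.1, -2.5]
opening: 0.291
```

At 47.8 mm and no touch yet; continuing in 1 mm steps.

Emit:
{"op": "move_arm", "data": {
  "motion": [0.05,0,0,0,0,0,1,0,0,0,0,0,0,1]
}}

```text
t: 14.8
tool_pos: [0.4875, 0.3088, 0.1194]
orientation: [0.0, 0.98, 0.2, -0.0]
contact_force: [-0.8, -0.6, -2.4]
opening: 0.293
```

Emit:
{"op": "move_arm", "data": {
  "motion": [0.05,0,0,0,0,0,1,0,0,0,0,0,0,1]
}}

```text
t: 15.05
tool_pos: [0.4882, 0.3092, 0.1193]
orientation: [0.0, 0.98, 0.2, -0.001]
contact_force: [-1.1, -0.3, -1.6]
opening: 0.297
```

Emit:
{"op": "move_arm", "data": {
  "motion": [0.05,0,0,0,0,0,1,0,0,0,0,0,0,1]
}}

```text
t: 15.3
tool_pos: [0.4886, 0.3094, 0.1192]
orientation: [0.0, 0.98, 0.2, -0.001]
contact_force: [-4.0, -2.6, -0.4]
opening: 0.294
```

Emit:
{"op": "move_arm", "data": {
  "motion": [0.04,0,0,0,0,0,1,0,0,0,0,0,0,1]
}}

```text
t: 15.55
tool_pos: [0.4888, 0.3095, 0.1191]
orientation: [0.001, 0.98, 0.2, -0.002]
contact_force: [-6.7, -1.8, 0.1]
opening: 0.294
```

```bash
python3 -c "
from h import *
go(.4433,.2888,.1192,23)"
```

```text
t 15.55 tcp [0.4888 0.3095 0.1191] yaw 23.07 tilt [-0.0031 -0.002 ] F [-6.7 -1.8  0.1] T [-0.76  1.56  0.02] open 0.294
shift units in tool axes [-2.5   0.06  0.  ] dist 0.05
turn units az 0.01 shift after turn [-2.5   0.06 -0.  ]
```

Emit:
{"op": "move_arm", "data": {
  "motion": [-0.06,0,0,0,0,0,1,0,0,-0.05,0,0,0,1,0,0,-0.05,0,0,0,1,0,0,0,0,0,0,1]
}}

```text
t: 16.05
tool_pos: [0.4885, 0.3093, 0.1209]
orientation: [0.0, 0.98, 0.2, -0.001]
contact_force: [-4.3, -2.0, -5.1]
opening: 0.293
```

```bash
python3 -c "
from h import *
go(.4433,.2888,.1192,23)"
```

```text
t 16.05 tcp [0.4885 0.3093 0.1209] yaw 23.06 tilt [-0.0014 -0.0008] F [-4.3 -2.  -5.1] T [-0.44  1.13  0.05] open 0.293
shift units in tool axes [-2.48  0.06  0.09] dist 0.0497
turn units az 0.01 shift after turn [-2.48  0.06  0.09]
```

Emit:
{"op": "move_arm", "data": {
  "motion": [0,0,-0.05,0,0,0,1,0,0,-0.05,0,0,0,1,0,0,0,0,0,0,1]
}}

```text
t: 16.42
tool_pos: [0.4885, 0.3092, 0.1227]
orientation: [0.0, 0.98, 0.2, -0.001]
contact_force: [-5.1, -1.9, -10.5]
opening: 0.296
```

Emit:
{"op": "move_arm", "data": {
  "motion": [0,0,-0.05,0,0,0,1,0,0,-0.05,0,0,0,1,0,0,0,0,0,0,1]
}}

```text
t: 16.8
tool_pos: [0.4886, 0.3091, 0.1248]
orientation: [0.0, 0.98, 0.2, -0.001]
contact_force: [-5.5, -2.2, -13.3]
opening: 0.297
```

```bash
python3 -c "
from h import *
go(.4433,.2888,.1192,23)"
```

```text
t 16.8 tcp [0.4886 0.3091 0.1248] yaw 23.05 tilt [-0.0014 -0.0011] F [ -5.5  -2.2 -13.3] T [-0.48  1.2   0.02] open 0.297
shift units in tool axes [-2.48  0.05  0.29] dist 0.05
turn units az 0.01 shift after turn [-2.48  0.05  0.28]
```

Emit:
{"op": "move_arm", "data": {
  "motion": [0,0,-0.05,0,0,0,1,0,0,-0.05,0,0,0,1,0,0,0,0,0,0,1]
}}

```text
t: 17.18
tool_pos: [0.4887, 0.3093, 0.1283]
orientation: [0.001, 0.98, 0.2, -0.0]
contact_force: [-6.7, -3.5, -9.8]
opening: 0.293
```

```bash
python3 - <<'E'
from h import *
go(.4433,.2888,.1192,23)
f=frame("scene");w=frame("wrist")
o=np.zeros((480,780,3),np.uint8);o[:,:480]=cv2.resize(f["bgr"][200:320,440:560],(480,480),interpolation=2);o[:300,480:]=cv2.resize(w["bgr"][170:320,245:395],(300,300))
cv2.imwrite("pics/s4.png",o)
E
```

```text
t 17.18 tcp [0.4887 0.3093 0.1283] yaw 23.05 tilt [-0.0007 -0.0013] F [-6.7 -3.5 -9.8] T [-0.78  1.58  0.01] open 0.293
shift units in tool axes [-2.49  0.05  0.46] dist 0.0507
turn units az 0.01 shift after turn [-2.49  0.06  0.46]
```

View pics/s4.png

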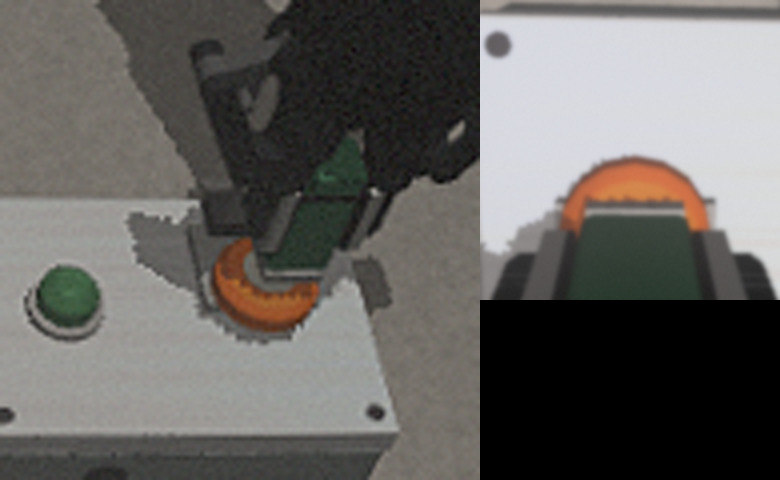

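The cap is level and rising with the fork. I'll ease the forward load slightly and keep lifting.

Emit:
{"op": "move_arm", "data": {
  "motion": [-0.06,0,-0.05,0,0,0,1,0,0,-0.05,0,0,0,1,0,0,-0.05,0,0,0,1,0,0,0,0,0,0,1]
}}

```text
t: 17.77
tool_pos: [0.4886, 0.3094, 0.1324]
orientation: [0.0, 0.98, 0.2, 0.001]
contact_force: [-6.1, -2.7, -6.6]
opening: 0.295
```

Emit:
{"op": "move_arm", "data": {
  "motion": [0,0,-0.06,0,0,0,1,0,0,-0.06,0,0,0,1,0,0,-0.06,0,0,0,1,0,0,0,0,0,0,1]
}}

```text
t: 18.27
tool_pos: [0.4914, 0.3111, 0.1374]
orientation: [-0.001, 0.98, 0.2, 0.004]
contact_force: [0.9, -0.2, -3.1]
opening: 0.296
```

Emit:
{"op": "move_arm", "data": {
  "motion": [0,0,-0.06,0,0,0,1,0,0,-0.06,0,0,0,1,0,0,-0.06,0,0,0,1,0,0,0,0,0,0,1]
}}

```text
t: 18.77
tool_pos: [0.4882, 0.3092, 0.1378]
orientation: [-0.0, 0.98, 0.2, 0.0]
contact_force: [-1.2, -0.4, -3.2]
opening: 0.293
```

Emit:
{"op": "move_arm", "data": {
  "motion": [0,0,-0.2,0,0,0,1,0,0,-0.4,0,0,0,1,0,0,-0.5,0,0,0,1,0,0,-0.5,0,0,0,1,0,0,-0.5,0,0,0,1,0,0,-0.4,0,0,0,1,0,0,-0.3,0,0,0,1,0,0,0,0,0,0,1,0,0,0,0,0,0,1]
}}

```text
t: 19.9
tool_pos: [0.4878, 0.3089, 0.1933]
orientation: [0.0, 0.98, 0.2, -0.0]
contact_force: [-0.1, 0.6, -3.7]
opening: 0.295
```

```bash
python3 - <<'E'
from h import *
go(.4433,.2888,.1192,23)
f=frame("scene");w=frame("wrist")
o=np.zeros((480,780,3),np.uint8);o[:,:480]=cv2.resize(f["bgr"][180:320,430:570],(480,480),interpolation=2);o[:300,480:]=cv2.resize(w["bgr"][170:320,245:395],(300,300))
cv2.imwrite("pics/s5.png",o)
E
```

```text
t 19.9 tcp [0.4878 0.3089 0.1933] yaw 23.05 tilt [-0.0006 -0.0004] F [-0.1  0.6 -3.7] T [ 0.02 -0.1   0.04] open 0.295
shift units in tool axes [-2.44  0.05  3.71] dist 0.0888
turn units az 0.01 shift after turn [-2.44  0.06  3.71]
```

View pics/s5.png

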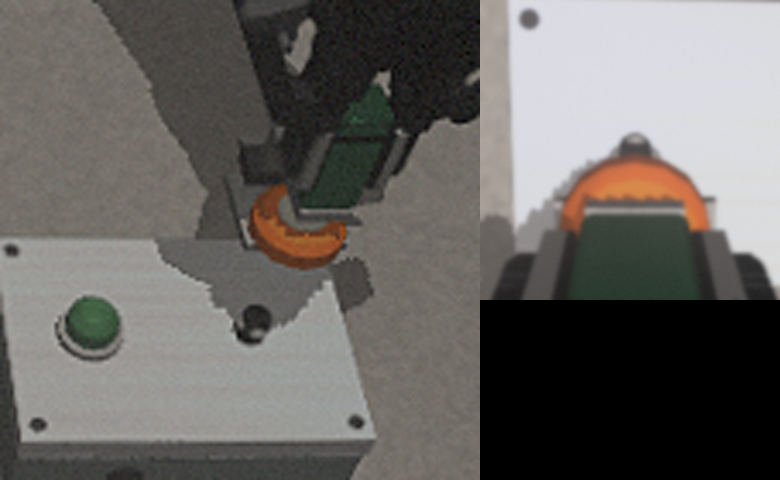

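Cap carried level on the fork; the bare stem is visible. Next I turn to the tray's heading (-17°) and travel.

Emit:
{"op": "move_arm", "data": {
  "motion": [0,0,-0.1,0,0,0.2,1,0,0,-0.1,0,0,0.45,1,0,0,0,0,0,0.6,1,0,0,0,0,0,0.6,1,0,0,0,0,0,0.6,1,0,0,0,0,0,0.6,1,0,0,0,0,0,0.6,1,0,0,0,0,0,0.6,1,0,0,0,0,0,0.35,1,0,0,0,0,0,0.05,1]
}}

```text
t: 21.25
tool_pos: [0.488, 0.3092, 0.1977]
orientation: [0.0, 0.989, -0.147, -0.0]
contact_force: [-0.4, 0.0, -2.5]
opening: 0.298
```

```bash
python3 -c "
from h import *
go(.614,-.2538,.2,-17)"
```

```text
t 21.25 tcp [0.488  0.3092 0.1977] yaw -16.94 tilt [-0.0001 -0.0002] F [-0.4  0.  -2.5] T [ 0.04 -0.14 -0.03] open 0.298
shift units in tool axes [14.23 25.09 -0.11] dist 0.5769
turn units az 0.01 shift after turn [14.26 25.08 -0.12]
```

Emit:
{"op": "move_arm", "data": {
  "motion": [0.11,0.2,0,0,0,0,1,0.28,0.5,0,0,0,0,1,0.45,0.8,0,0,0,0,1,0.51,0.9,0,0,0,0,1,0.51,0.9,0,0,0,0,1,0.51,0.9,0,0,0,0,1,0.51,0.9,0,0,0,0,1,0.51,0.9,0,0,0,0,1,0.51,0.9,0,0,0,0,1,0.51,0.9,0,0,0,0,1]
}}

```text
t: 22.5
tool_pos: [0.5272, 0.1324, 0.1977]
orientation: [0.0, 0.989, -0.147, 0.0]
contact_force: [0.3, 0.0, -3.4]
opening: 0.296
```

Emit:
{"op": "move_arm", "data": {
  "motion": [0.51,0.9,0,0,0,0,1,0.51,0.9,0,0,0,0,1,0.51,0.9,0,0,0,0,1,0.51,0.9,0,0,0,0,1,0.51,0.9,0,0,0,0,1,0.51,0.9,0,0,0,0,1,0.51,0.9,0,0,0,0,1,0.51,0.9,0,0,0,0,1,0.51,0.9,0,0,0,0,1,0.51,0.9,0,0,0,0,1]
}}

```text
t: 23.75
tool_pos: [0.5725, -0.069, 0.1976]
orientation: [0.0, 0.989, -0.147, -0.0]
contact_force: [-0.9, -0.4, -3.3]
opening: 0.287
```

Emit:
{"op": "move_arm", "data": {
  "motion": [0.51,0.9,0,0,0,0,1,0.51,0.9,0,0,0,0,1,0.51,0.9,0,0,0,0,1,0.51,0.9,0,0,0,0,1,0.51,0.9,0,0,0,0,1,0.51,0.9,0,0,0,0,1,0.51,0.9,0,0,0,0,1,0.4,0.7,0,0,0,0,1,0.28,0.5,0,0,0,0,1,0.17,0.3,0,0,0,0,1]
}}

```text
t: 25.0
tool_pos: [0.6115, -0.2432, 0.1976]
orientation: [-0.0, 0.989, -0.147, -0.0]
contact_force: [0.1, 0.5, -1.6]
opening: 0.295
```

```bash
python3 - <<'E'
from h import *
go(.614,-.2538,.2,-17)
w=frame("wrist");f=frame("scene")
o=np.zeros((480,800,3),np.uint8);o[:300,:400]=cv2.resize(w["bgr"],(400,300));o[:,400:]=cv2.resize(f["bgr"][120:320,120:287],(400,480))
cv2.imwrite("pics/s6.png",o)
E
```

```text
t 25.0 tcp [ 0.6115 -0.2432  0.1976] yaw -16.92 tilt [-0.0002  0.0002] F [ 0.1  0.5 -1.6] T [-0.03 -0.08 -0.07] open 0.295
shift units in tool axes [ 0.27  0.47 -0.12] dist 0.0112
turn units az 0.01 shift after turn [ 0.27  0.47 -0.12]
```

View pics/s6.png

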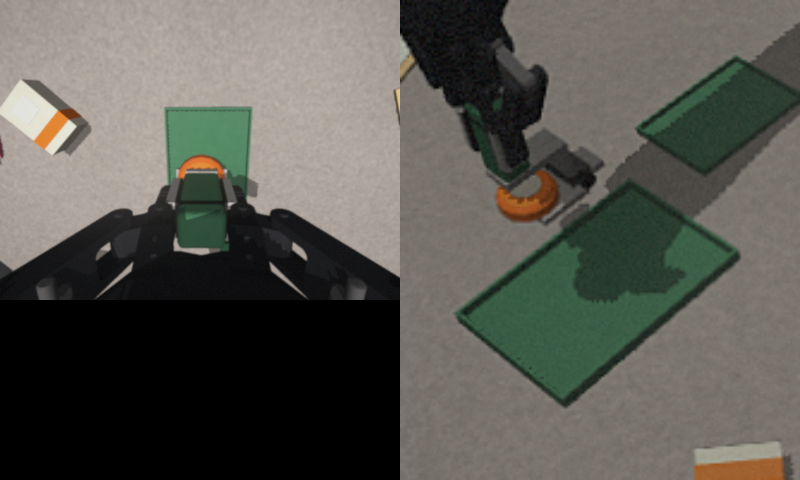

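Emit:
{"op": "move_arm", "data": {
  "motion": [0.27,0.47,0.2,0,0,0,1,0,0,0.6,0,0,0,1,0,0,0.9,0,0,0,1,0,0,0.9,0,0,0,1,0,0,0.9,0,0,0,1,0,0,0.9,0,0,0,1,0,0,0.8,0,0,0,1,0,0,0.6,0,0,0,1,0,0,0.3,0,0,0,1,0,0,0,0,0,0,1]
}}

```text
t: 26.35
tool_pos: [0.6138, -0.2532, 0.0755]
orientation: [-0.0, 0.989, -0.147, -0.0]
contact_force: [0.2, 0.5, -2.4]
opening: 0.291
```

Emit:
{"op": "move_arm", "data": {
  "motion": [0,0,0.1,0,0,0,1,0,0,0.05,0,0,0,1,0,0,0.05,0,0,0,1,0,0,0,0,0,0,1]
}}

```text
t: 26.85
tool_pos: [0.6138, -0.2532, 0.0717]
orientation: [0.0, 0.989, -0.147, -0.0]
contact_force: [-0.3, 0.1, -3.2]
opening: 0.293
```

```bash
python3 -c "
from h import *
go(.614,-.2538,.0623,-17)"
```

```text
t 26.85 tcp [ 0.6138 -0.2532  0.0717] yaw -16.91 tilt [-0.0001 -0.0001] F [-0.3  0.1 -3.2] T [-0.02 -0.09 -0.02] open 0.293
shift units in tool axes [0.02 0.03 0.47] dist 0.0094
turn units az 0.01 shift after turn [0.02 0.03 0.47]
```

Emit:
{"op": "move_arm", "data": {
  "motion": [0,0,0.06,0,0,0,1,0,0,0.06,0,0,0,1,0,0,0.06,0,0,0,1,0,0,0.06,0,0,0,1,0,0,0.06,0,0,0,1,0,0,0.05,0,0,0,1,0,0,0,0,0,0,1]
}}

```text
t: 27.72
tool_pos: [0.6138, -0.2532, 0.0646]
orientation: [0.0, 0.989, -0.147, -0.0]
contact_force: [1.8, 0.7, -3.8]
opening: 0.294
```

Emit:
{"op": "move_arm", "data": {
  "motion": [0,0,0.05,0,0,0,1,0,0,0,0,0,0,1]
}}

```text
t: 27.98
tool_pos: [0.6139, -0.2533, 0.0637]
orientation: [0.0, 0.989, -0.147, 0.0]
contact_force: [0.3, -0.1, -2.5]
opening: 0.293
```

```bash
python3 -c "
from h import *
go(.614,-.2538,.0623,-17)"
```

```text
t 27.98 tcp [ 0.6139 -0.2533  0.0637] yaw -16.91 tilt [ 0.     -0.0001] F [ 0.3 -0.1 -2.5] T [-0.03 -0.11 -0.02] open 0.293
shift units in tool axes [0.01 0.02 0.07] dist 0.0015
turn units az 0.01 shift after turn [0.01 0.02 0.07]
```

Emit:
{"op": "move_arm", "data": {
  "motion": [0,0,0.04,0,0,0,1,0,0,0.04,0,0,0,1,0,0,0,0,0,0,1,0,0,0,0,0,0,1]
}}

```text
t: 28.48
tool_pos: [0.6139, -0.2532, 0.0621]
orientation: [0.0, 0.989, -0.147, -0.0]
contact_force: [0.5, -0.1, -1.8]
opening: 0.292
```

```bash
python3 -c "
from h import *
go(.614,-.2538,.0618,-17)"
```

```text
t 28.48 tcp [ 0.6139 -0.2532  0.0621] yaw -16.91 tilt [-0.     -0.0001] F [ 0.5 -0.1 -1.8] T [-0.03 -0.13 -0.01] open 0.292
shift units in tool axes [0.01 0.03 0.02] dist 0.0007
turn units az 0.01 shift after turn [0.01 0.03 0.02]
```

Emit:
{"op": "move_arm", "data": {
  "motion": [-0.1,0,0,0,0,0,1,-0.2,0,0,0,0,0,1,-0.25,0,0,0,0,0,1,-0.25,0,0,0,0,0,1,-0.3,0,0,0,0,0,1,-0.3,0,0,0,0,0,1,-0.3,0,0,0,0,0,1,-0.2,0,0,0,0,0,1,0,0,0,0,0,0,1]
}}

```text
t: 29.6
tool_pos: [0.5773, -0.2422, 0.0622]
orientation: [0.0, 0.989, -0.147, -0.0]
contact_force: [0.3, -0.1, -2.8]
opening: 0.293
```

```bash
python3 - <<'E'
from h import *
go(.614,-.2538,.0623,-17)
w=frame("wrist");f=frame("scene")
o=np.zeros((480,800,3),np.uint8);o[:300,:400]=cv2.resize(w["bgr"],(400,300));o[:,400:]=cv2.resize(f["bgr"][180:300,140:240],(400,480),interpolation=2)
cv2.imwrite("pics/s7.png",o)
E
```

```text
t 29.6 tcp [ 0.5773 -0.2422  0.0622] yaw -16.92 tilt [-0.0001 -0.0002] F [ 0.3 -0.1 -2.8] T [ 0.   -0.09  0.06] open 0.293
shift units in tool axes [ 1.93  0.02 -0.01] dist 0.0385
turn units az 0.01 shift after turn [ 1.93  0.02 -0.01]
```

View pics/s7.png

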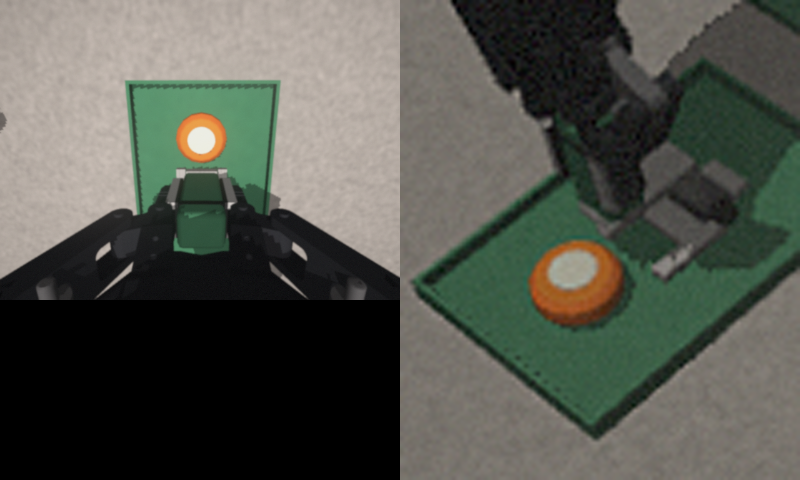

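Cap stands upright on the tray floor (wrist crop (201,138)), and the tines are clear of it at row 172. I'll set the puller down and release.

Emit:
{"op": "move_arm", "data": {
  "motion": [0,0,0.04,0,0,0,1,0,0,0.03,0,0,0,1,0,0,0,0,0,0,1]
}}

```text
t: 30.08
tool_pos: [0.5777, -0.2422, 0.0609]
orientation: [0.0, 0.989, -0.147, 0.0]
contact_force: [-0.2, 0.8, -1.5]
opening: 0.296
```

Emit:
{"op": "move_arm", "data": {
  "motion": [0,0,0.03,0,0,0,1,0,0,0,0,0,0,1]
}}

```text
t: 30.32
tool_pos: [0.5778, -0.2423, 0.0608]
orientation: [0.0, 0.989, -0.147, 0.0]
contact_force: [-1.2, 0.7, 4.4]
opening: 0.292
```

Emit:
{"op": "move_arm", "data": {
  "motion": [0,0,-0.02,0,0,0,0.3,0,0,0,0,0,0,0.2,0,0,0,0,0,0,0,0,0,0,0,0,0,-0.4,0,0,0,0,0,0,-1,0,0,0,0,0,0,-1,0,0,0,0,0,0,-1,0,0,0,0,0,0,-1]
}}

```text
t: 31.32
tool_pos: [0.5775, -0.2421, 0.0605]
orientation: [0.0, 0.989, -0.147, 0.0]
contact_force: [-0.1, 0.1, -0.4]
opening: 1.001
```

Emit:
{"op": "move_arm", "data": {
  "motion": [0,0,-0.3,0,0,0,-1,0,0,-0.6,0,0,0,-1,0,0,-1,0,0,0,-1,0,0,-1,0,0,0,-1,0,0,-1,0,0,0,-1,0,0,-1,0,0,0,-1,0,0,-1,0,0,0,-1,0,0,-1,0,0,0,-1,0,0,-1,0,0,0,-1,0,0,0,0,0,0,-1]
}}

```text
t: 32.58
tool_pos: [0.5786, -0.2425, 0.2208]
orientation: [0.001, 0.989, -0.147, 0.002]
contact_force: [0.7, -0.4, 0.2]
opening: 1.0
```

```bash
python3 - <<'E'
from h import *
go(.614,-.2538,.0623,-17)
w=frame("wrist");f=frame("scene")
o=np.zeros((480,800,3),np.uint8);o[:300,:400]=cv2.resize(w["bgr"],(400,300));o[:,400:]=cv2.resize(f["bgr"][180:300,140:240],(400,480),interpolation=2)
cv2.imwrite("pics/s8.png",o)
E
```

```text
t 32.58 tcp [ 0.5786 -0.2425  0.2208] yaw -16.91 tilt [ 0.0033 -0.0015] F [ 0.7 -0.4  0.2] T [ 0.01 -0.01  0.01] open 1.0
shift units in tool axes [1.83 0.02 7.93] dist 0.1628
turn units az 0.01 shift after turn [1.86 0.02 7.92]
```

View pics/s8.png

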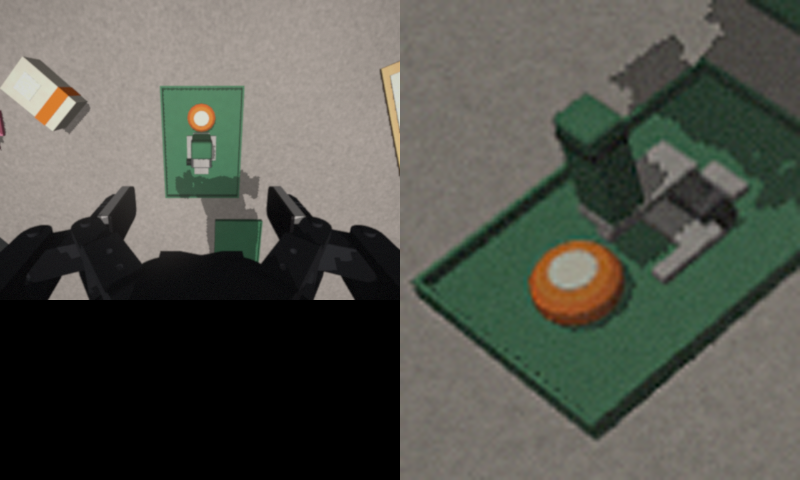

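Cap and puller both stand upright and apart in the tray, and the gripper is clear above them. Handing in.

```bash
python3 -c "
from plant import ctrl
print(ctrl.close_job())"
```

```text
the job is handed in; nothing more can be done
None
```

The cap is off its stem and stands in the larger green tray. The puller stands beside it in the same tray, clear of it. I handed the job in at about 32.6 s of the 67 s allowed; it gives no verdict.

- **Hooking:** the fork touched the plate lightly, then went in about 1.5 mm above it. It met the neck about 50 mm along, against about 47.5 mm predicted from the images. Sideways force there was about 7 N.
- **Pulling:** the highest upward pull I read was about 11 N, and the cap stayed level in the pictures as it rose. These forces come from readings at the end of each move, so brief peaks in between were not seen.
- **Last checks:** the final wrist and scene pictures show the cap upright on the tray floor and the puller upright behind it. There is a visible gap between them, and the open gripper is about 0.16 m higher. From the arm's measured travel, the handle should be about 25 mm behind the cap's axis. I did not re-measure that gap from the last picture.
- **Lamp and cartons:** no contact with them showed in the forces or pictures, but I did not re-measure the carton positions at the end.

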